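Move the frame corner samples to the new rack

ROBOT

A 6-joint arm with a two-finger parallel gripper is mounted at the origin on the work surface. World frame = base frame: x ahead of the robot, y to its left, z up, the work surface at z = 0. Lengths are in m, angles in degrees, forces in N, time in s.
With the tool pointing down it reaches from about 0.35 to 0.875 m from the base axis. Payload 4.2 kg.
Tool frame: the origin (TCP) lies at the very end of the fingers, on their centre line; the grasp point (between the pads) lies r.pinch_z behind it (r.pinch_z is the distance from the TCP to the grasp point, in m); y points along the fingers, z is the direction in which the jaws open and shut, and the axes are right-handed (so a half turn about y gives the same grasp; the last joint's range is limited). The gripper opens to 87 mm and grips with 3 to 60 N. Pads are 19 mm wide; open, the fingers measure 117 mm over their backs; the gripper's body (75 mm by 190 mm) begins 51 mm behind the grasp point.
Start: joints at [-49.24, 22.042, 0.453, 0, -68.411, -14.817], TCP at [0.273, -0.562, 0.223] pointing down, gripper open.
Joint ranges: [-179.83, 179.83], [-69.29, 118.12], [-61.27, 80.66], [-181.25, 117.63], [-171.15, -9.14], [-177.46, 177.46]. Speed limits (degrees/s): [159.86, 159.86, 180, 180, 180, 180].

INTERFACE

Orientations are given as a 3x3 rotation matrix whose columns are the frame's x, y, z axes.
In Python, from station import sense, capture, camera_params, r gives the robot as it stands.
- The arm moves only by the tool move_arm, never from a script. Its argument "increments" is text: rows parted by semicolons, each of 7 numbers parted by spaces: the closure, from -1 (fully open) to 1 (shut), so that 0 is half open, then the shift along the tool's x, y, z in m, then the turn, a rotation vector about the tool's x, y, z in rad. In form: hand x y z wx wy wz; .... A call has 1 to 8 rows; each row is the pose to reach, as a shift and turn from the pose commanded when the call began, along the tool's axes at that moment; what a row does not reach only later rows make up. A row lasts 1/10 s, in which the tool goes at most 50 mm and 8.59 degrees, less where a joint would pass 70% of its speed; a pose out of reach is approached as far as the arm can. A call with a gripper value outside its range is refused whole. The fingers move at their own pace and stop on an object; the grip force is fixed at half the most. Time passes only in rows, so rows that repeat a pose let the fingers close. It gives the time, the measured TCP pose, the force and the opening at its end, in the units of the state.
- sense(): the state, without advancing time (a new reading comes with each control period).
- capture(name): name is "scene" or "top"; returns (picture, depth): 384x512x3 uint8, red, green, blue; 384x512 float32, m along the optical axis (not along the pixel's ray), 0 where there is no reading.
- camera_params(name): a dict with "fx", "fy", "cx", "cy" (pixels), "xyz" and "orientation" of the camera in the world. Camera axes: x right, y down, z forward; pixel columns grow to the right and rows downward; lengths in m; the calibration is good to about 2 mm. A picture is of the moment at which its call begins. camera_params takes no time and is no camera call.
- r.finish_job(): hands the job in, once; it reports no verdict.
The state is a dict: "time_s": time; "joints": joint angles; "joint_velocities": joint speeds; "effort": joint torques, N m; "tcp_pos": TCP position; "ee_rot": TCP orientation; "wrist_force": force on the tool from outside, world axes, zero at the start; "moment": the same for the moment, N m; "gripper_width": opening from 0.0 (shut) to 1.0 (fully open).
Only numpy, scipy, OpenCV 4.12 (cv2) and the standard library are available. Lean on these libraries where they do the work, as an engineer would, in place of code of your own. Each camera call takes 0.05 s, during which the arm holds its last target.

TASK

Move the four frame corner samples from the old grey rack to the new plywood rack, keeping them in the same left-to-right order, because the finish chips glued to the old rack will follow them later. Stand each one squarely on the floor of its bay just as it stands now, upright with its tall leg at the back, one sample to a bay; set them down rather than drop them, and let none tip over.

Things in the scene. Friction and masses are not known exactly. Their poses are not given: they have to be found in the camera images.
- sample_mahogany: frame corner sample, red-brown mahogany: an L of moulding standing on edge, 20 mm thick (y +-10), 110 g. Origin under the upright leg's middle, z up. Upright leg x -18..+18, 115 mm tall: pinch its top across y. Foot leg 36 mm high, runs to x = -97. Starts loose in an old-rack bay, origin as for the new rack within 6 mm and 0.04 rad, tall leg at the back; 54 mm free to each neighbour
- sample_black: frame corner sample, black: an L of moulding standing on edge, 20 mm thick (y +-10), 110 g. Origin under the upright leg's middle, z up. Upright leg x -18..+18, 115 mm tall: pinch its top across y. Foot leg 36 mm high, runs to x = -97. Starts loose in an old-rack bay, origin as for the new rack within 6 mm and 0.04 rad, tall leg at the back; 54 mm free to each neighbour
- sample_gilt: frame corner sample, gold-coloured (gilt): an L of moulding standing on edge, 20 mm thick (y +-10), 110 g. Origin under the upright leg's middle, z up. Upright leg x -18..+18, 115 mm tall: pinch its top across y. Foot leg 36 mm high, runs to x = -97. Starts loose in an old-rack bay, origin as for the new rack within 6 mm and 0.04 rad, tall leg at the back; 54 mm free to each neighbour
- sample_green: frame corner sample, green painted: an L of moulding standing on edge, 20 mm thick (y +-10), 110 g. Origin under the upright leg's middle, z up. Upright leg x -18..+18, 115 mm tall: pinch its top across y. Foot leg 36 mm high, runs to x = -97. Starts loose in an old-rack bay, origin as for the new rack within 6 mm and 0.04 rad, tall leg at the back; 54 mm free to each neighbour
- old_rack: grey-painted rack, fixed, 174 (x) by 312 mm (y), left or right of the new one, turned up to 0.35 rad. Origin under its middle; x to its back (away from the robot), y to the robot's left. Bay middles at y = +111, +37, -37, -111 mm; bays 36 mm wide, x -61..+77, floor at z = 12, battens between them up to z = 42, front rail 30, back rail 34. Each bay holds a sample at the start
- new_rack: bare birch plywood rack with a dark brown bay floor, fixed, turned up to 0.35 rad by itself, empty; size, axes and bays as the old rack. A sample is in the middle of a bay when its origin is at x = +47.5 mm, y = the bay's middle, z = 12 mm in this frame, axes along the rack's: then 11 mm to spare before and behind, 8 mm on either side
- chip_mahogany: finish chip, red-brown mahogany, 20 x 44 x 5 mm, glued flat on the old rack's front rail, before the bay where the sample of its colour stands at the start; stays there. Origin under its middle
- chip_black: finish chip, black, 20 x 44 x 5 mm, glued flat on the old rack's front rail, before the bay where the sample of its colour stands at the start; stays there. Origin under its middle
- chip_gilt: finish chip, gold-coloured (gilt), 20 x 44 x 5 mm, glued flat on the old rack's front rail, before the bay where the sample of its colour stands at the start; stays there. Origin under its middle
- chip_green: finish chip, green painted, 20 x 44 x 5 mm, glued flat on the old rack's front rail, before the bay where the sample of its colour stands at the start; stays there. Origin under its middle
Mind the look-alikes: they are no part of the job. There is more than one size of the sample_black; the job needs the middle-sized.

How it is judged (in metres and radians):
At the end, for the whole second after the job is handed in: Each sample stands in the new rack's bay of the same number from the left as its chip's bay in the old rack: within 13 mm of the bay's middle across, 15 mm along, on its floor (-4/+5 mm), tall leg at the back, upright within 0.12 rad, released and at rest (((y of chip_mahogany in the frame of old_rack between 0.091 and 0.131 m and y of sample_mahogany in the frame of new_rack between 0.098 and 0.124 m) or (y of chip_mahogany in the frame of old_rack between 0.017 and 0.057 m and y of sample_mahogany in the frame of new_rack between 0.024 and 0.05 m) or (y of chip_mahogany in the frame of old_rack between -0.057 and -0.017 m and y of sample_mahogany in the frame of new_rack between -0.05 and -0.024 m) or (y of chip_mahogany in the frame of old_rack between -0.131 and -0.091 m and y of sample_mahogany in the frame of new_rack between -0.124 and -0.098 m)) and x of sample_mahogany in the frame of new_rack between 0.0325 and 0.0625 m and z of sample_mahogany in the frame of new_rack between 0.008 and 0.017 m and angle between each of sample_mahogany, sample_black, sample_gilt, sample_green's own z axis and vertical below 0.12 rad and linear speed of each of sample_mahogany, sample_black, sample_gilt, sample_green below 0.02 m/s and contact force between the fingers and sample_mahogany below 0.1 N and ((y of chip_black in the frame of old_rack between 0.091 and 0.131 m and y of sample_black in the frame of new_rack between 0.098 and 0.124 m) or (y of chip_black in the frame of old_rack between 0.017 and 0.057 m and y of sample_black in the frame of new_rack between 0.024 and 0.05 m) or (y of chip_black in the frame of old_rack between -0.057 and -0.017 m and y of sample_black in the frame of new_rack between -0.05 and -0.024 m) or (y of chip_black in the frame of old_rack between -0.131 and -0.091 m and y of sample_black in the frame of new_rack between -0.124 and -0.098 m)) and x of sample_black in the frame of new_rack between 0.0325 and 0.0625 m and z of sample_black in the frame of new_rack between 0.008 and 0.017 m and contact force between the fingers and sample_black below 0.1 N and ((y of chip_gilt in the frame of old_rack between 0.091 and 0.131 m and y of sample_gilt in the frame of new_rack between 0.098 and 0.124 m) or (y of chip_gilt in the frame of old_rack between 0.017 and 0.057 m and y of sample_gilt in the frame of new_rack between 0.024 and 0.05 m) or (y of chip_gilt in the frame of old_rack between -0.057 and -0.017 m and y of sample_gilt in the frame of new_rack between -0.05 and -0.024 m) or (y of chip_gilt in the frame of old_rack between -0.131 and -0.091 m and y of sample_gilt in the frame of new_rack between -0.124 and -0.098 m)) and x of sample_gilt in the frame of new_rack between 0.0325 and 0.0625 m and z of sample_gilt in the frame of new_rack between 0.008 and 0.017 m and contact force between the fingers and sample_gilt below 0.1 N and ((y of chip_green in the frame of old_rack between 0.091 and 0.131 m and y of sample_green in the frame of new_rack between 0.098 and 0.124 m) or (y of chip_green in the frame of old_rack between 0.017 and 0.057 m and y of sample_green in the frame of new_rack between 0.024 and 0.05 m) or (y of chip_green in the frame of old_rack between -0.057 and -0.017 m and y of sample_green in the frame of new_rack between -0.05 and -0.024 m) or (y of chip_green in the frame of old_rack between -0.131 and -0.091 m and y of sample_green in the frame of new_rack between -0.124 and -0.098 m)) and x of sample_green in the frame of new_rack between 0.0325 and 0.0625 m and z of sample_green in the frame of new_rack between 0.008 and 0.017 m and contact force between the fingers and sample_green below 0.1 N); the robot touches nothing.
It fails at once if a sample is knocked or tipped over (angle between any of sample_mahogany, sample_black, sample_gilt, sample_green's own z axis and vertical above 0.6 rad).
It fails at once if a sample is dropped (falls free, faster than 0.8 m/s) ((linear speed of sample_mahogany above 0.8 m/s and contact force between anything else and sample_mahogany below 0.05 N) or (linear speed of sample_black above 0.8 m/s and contact force between anything else and sample_black below 0.05 N) or (linear speed of sample_gilt above 0.8 m/s and contact force between anything else and sample_gilt below 0.05 N) or (linear speed of sample_green above 0.8 m/s and contact force between anything else and sample_green below 0.05 N)).
It also fails if it takes over 128 s, if anything falls off the work surface, if the arm or the gripper's body presses on something with over 40 N, if the wrist force passes 120 N, or if a joint passes its speed limit or range.

## Working session

There is one attempt and no reset: what is moved stays moved. The work goes in short steps, Python scripts to look and compute and a tool call to move; the robot and the scene stay as the last step left them, time stands still between calls to the robot, and variables do not carry over. Pictures are saved under pics/ and viewed, and the job is handed in when it is done.

Besides the shell and the picture viewer there is one more tool, called after "Emit:" as name(argument=value, ...) on one line, values as JSON. move_arm: Moves the arm, as the interface text tells. Its arguments: {"type":"object","properties":{"increments":{"type":"string"}},"required":["increments"]}

```bash
ls; mkdir -p pics
python3 - <<'E'
from station import sense,capture,camera_params,r
import cv2,numpy as np
s=sense();print(s)
print(r.pinch_z)
for n in("scene","top"):
    p,d=capture(n);print(n,camera_params(n),d.min(),d.max())
    cv2.imwrite(f"pics/{n}0.png",p[:,:,::-1]);np.savez(f"{n}0.npz",p=p,d=d)
E
```

```text
pics
{'time_s': 0.0, 'joints': array([-4.92383521e+01,  2.20908050e+01,  3.78523668e-01, -2.74708591e-02,
       -6.84111414e+01, -1.48147770e+01]), 'joint_velocities': array([ 0.11227057, -0.04835497,  0.07093813, -0.01205135, -0.04700484,
        0.03526056]), 'effort': array([ 4.61784509e-05, -3.90668213e+01,  1.87401509e+01,  4.22000527e+00,
        1.09303606e-02, -2.23714510e-04]), 'tcp_pos': array([ 0.27318498, -0.5614562 ,  0.2214545 ]), 'ee_rot': array([[ 8.99277470e-01, -1.06875608e-03, -4.37377284e-01],
       [ 4.37378574e-01,  1.92266195e-03,  8.99275423e-01],
       [-1.20177410e-04, -9.99997581e-01,  2.19645758e-03]]), 'wrist_force': array([0.39764797, 0.12232605, 0.01243979]), 'moment': array([-0.00025321, -0.00137495,  0.00836419]), 'gripper_width': 0.9971855032667044}
0.0187
scene {'fx': 407.26500359357783, 'fy': 407.26500359357783, 'cx': 257.57938650100186, 'cy': 195.390772706561, 'xyz': array([ 1.07796707, -0.80104735,  0.6571947 ]), 'orientation': array([[ 0.7923477 ,  0.33129595, -0.51227737],
       [ 0.61005154, -0.42377899,  0.66951362],
       [ 0.00471477, -0.84300318, -0.53788792]])} 0.0 3.6277153
top {'fx': 395.255274974488, 'fy': 395.255274974488, 'cx': 257.9922046109456, 'cy': 189.95437183021116, 'xyz': array([ 0.41442834, -0.04083226,  1.08167406]), 'orientation': array([[-0.00525771, -0.99226707,  0.12400974],
       [-0.99993169,  0.00392233, -0.01101005],
       [ 0.01043851, -0.12405916, -0.99221992]])} 0.0 1.9910313
```

View pics/scene0.png

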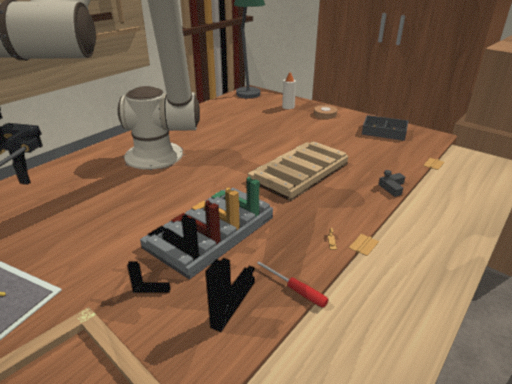

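View pics/top0.png

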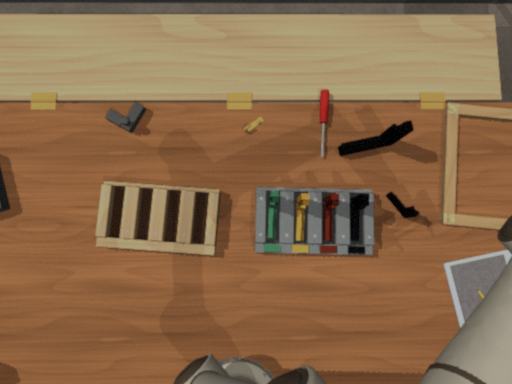

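The samples stand in the old rack, from the left at pixels green (272,215), gilt (301,218), mahogany (329,218) and black (358,220). The chips are in front of them, at about row 248. The new rack is at (158,218). There are three black L's in the top view: a large one (375,140), a small one (403,205), and the one in the rack (358,220). I'll confirm which is the right one in an enlarged crop, then measure.

```bash
cat > h.py <<'E'
import numpy as np,cv2
from station import camera_params
def cloud(n,d):
    c=camera_params(n);v,u=np.mgrid[:d.shape[0],:d.shape[1]]
    P=np.stack([(u-c['cx'])/c['fx']*d,(v-c['cy'])/c['fy']*d,d],-1)
    return P@np.array(c['orientation']).T+c['xyz']
def ray(n,u,v,z):
    c=camera_params(n);u=np.asarray(u,float);v=np.asarray(v,float)
    D=np.stack([(u-c['cx'])/c['fx'],(v-c['cy'])/c['fy'],np.ones_like(u)],-1)@np.array(c['orientation']).T
    t=(z-c['xyz'][2])/D[...,2]
    return c['xyz']+D*t[...,None]
E
python3 - <<'E'
from h import *
for n in("top","scene"):
    f=np.load(f"{n}0.npz");d=f['d'];p=f['p'];P=cloud(n,d)
    if n=="top":
        a=cv2.resize(p[170:265,235:430],None,fx=4,fy=4,interpolation=cv2.INTER_CUBIC)
        cv2.imwrite("pics/crop_top.png",a[:,:,::-1])
        print("table z",np.median(P[280:320,100:170,2]))
        for (v,u) in[(218,158),(218,187),(218,130),(187,160),(247,160),(218,315),(220,358),(140,375),(205,403),(205,145)]:
            print(u,v,P[v,u].round(3))
    else:
        a=cv2.resize(p[165:335,115:285],None,fx=3.4,fy=3.4,interpolation=cv2.INTER_CUBIC)
        cv2.imwrite("pics/crop_scene.png",a[:,:,::-1])
    # rack points by height
    m=(P[...,2]>.022)&(P[...,2]<.05)&(d>0)&(P[...,0]>.2)&(P[...,0]<.65)&(np.abs(P[...,1])<.45)
    k,l,st,ce=cv2.connectedComponentsWithStats(m.astype(np.uint8),connectivity=8)
    for i in range(1,k):
        if st[i,4]>300:
            q=P[l==i]
            R=cv2.minAreaRect(q[:,:2].astype(np.float32)*1000);print(n,st[i],R, np.percentile(q[:,2],[10,50,90]).round(4))
E
```

```text
table z 0.0009996670229419635
158 218 [0.471 0.21  0.043]
187 218 [0.471 0.134 0.045]
130 218 [0.471 0.282 0.046]
160 187 [0.554 0.208 0.036]
160 247 [0.396 0.205 0.032]
315 218 [ 0.469 -0.202  0.042]
358 220 [ 0.464 -0.315  0.043]
375 140 [ 0.677 -0.366  0.051]
403 205 [ 0.504 -0.443  0.025]
145 205 [0.508 0.253 0.012]
top [  95  180  125   75 5364] ((475.0543212890625, 214.20556640625), (312.4205017089844, 174.51406860351562), 85.36450958251953) [0.03   0.0415 0.0451]
top [ 254  187  120   68 5495] ((465.1194763183594, -199.50369262695312), (312.6522216796875, 174.11627197265625), 88.43939971923828) [0.0306 0.0415 0.0453]
scene [ 248  142  100   54 2598] ((474.3545227050781, 210.812255859375), (319.2074279785156, 177.22023010253906), 85.77893829345703) [0.0259 0.0367 0.0434]
scene [ 140  188  133   85 3918] ((464.4467468261719, -203.13941955566406), (313.4196472167969, 176.48109436035156), 88.42646026611328) [0.0287 0.0401 0.0444]
```

View pics/crop_top.png

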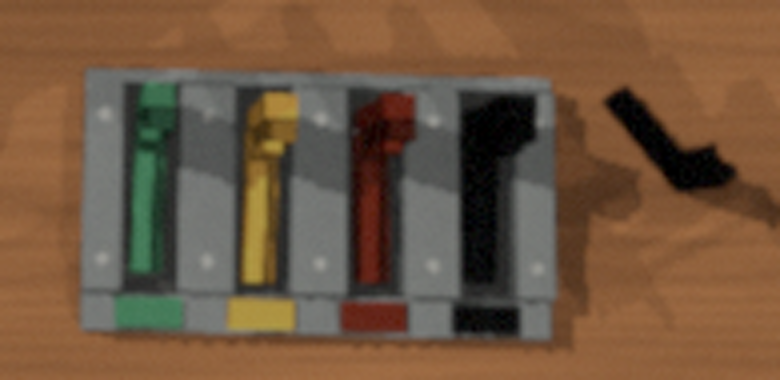

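View pics/crop_scene.png

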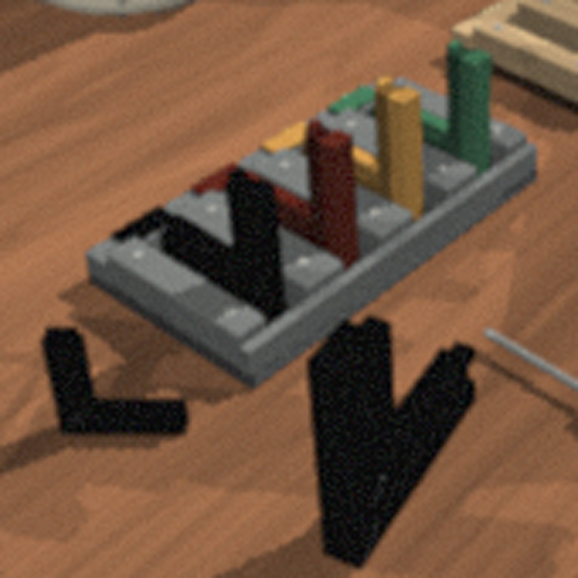

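The crops show the rack's black sample at crop pixel (497,190), standing between clearly larger and smaller black L's. It is the middle-sized one and has the black chip before it, so it fits. The order from the left is green, gilt, mahogany, black. Next I measure the samples.

```bash
cat > meas.py <<'E'
from h import *
RACK={'old':(np.array([.4648,-.2010]),np.radians(-1.57)),'new':(np.array([.4747,.2130]),np.radians(-4.5))}
def inr(k,p):
    o,a=RACK[k];c,s=np.cos(a),np.sin(a);q=np.asarray(p)[...,:2]-o
    return np.stack([q[...,0]*c+q[...,1]*s,-q[...,0]*s+q[...,1]*c],-1)
def wr(k,x,y):
    o,a=RACK[k];c,s=np.cos(a),np.sin(a);return o+[c*x-s*y,s*x+c*y]
def samples(k,data,zlo=.1):
    out={}
    for n in data:
        d=data[n][1];P=cloud(n,d);q=inr(k,P)
        for i,y in enumerate((.111,.037,-.037,-.111)):
            b=(d>0)&(abs(q[...,1]-y)<.03)&(abs(q[...,0])<.087)
            t=b&(P[...,2]>.1)&(P[...,2]<.16)
            if t.sum()<8: print(n,i+1,'none',t.sum());continue
            T=P[t];cap=T[T[:,2]>.122]
            f=b&(P[...,2]>.0455)&(P[...,2]<.053)&(q[...,0]<.02)&(abs(q[...,1]-y)<.019)
            F=q[f]
            yaw=np.nan
            fy=np.nan
            if len(F)>15:
                vx,vy,x0,y0=cv2.fitLine(F.astype(np.float32),cv2.DIST_HUBER,0,.01,.01).ravel();yaw=np.degrees(np.arctan(vy/vx));fy=y0
            Q=inr(k,cap)
            R=cv2.minAreaRect(Q.astype(np.float32)*1000)
            print(n,i+1,'cap',len(cap),'rackxy',(Q.min(0)+Q.max(0))/2*1000//.1/10,'ext',np.ptp(Q,axis=0).round(4),'z',np.percentile(T[:,2],98).round(4),np.median(cap[:,2]).round(4),'world',((cap[:,:2].min(0)+cap[:,:2].max(0))/2).round(4),'foot n',len(F),'yaw',round(float(yaw),2),'y',round(float(fy),4), 'rect',np.round(R[1],1),round(R[2],1))
E
python3 - <<'E'
from meas import *
D={n:(lambda f:(f['p'],f['d']))(np.load(n+"0.npz")) for n in("top","scene")}
samples('old',D)
# chips
P=cloud('top',D['top'][1]);hsv=cv2.cvtColor(D['top'][0],cv2.COLOR_RGB2HSV)
q=inr('old',P)
for nm,(lo,hi) in dict(green=((60,100,40),(90,255,255)),gilt=((18,130,100),(30,255,255)),mah=((0,150,30),(7,255,140)),black=((0,0,0),(180,255,25))).items():
    m=(cv2.inRange(hsv,lo,hi)>0)&(q[...,0]<-.06)&(q[...,0]>-.09)&(abs(q[...,1])<.15)
    print(nm,m.sum(),np.median(q[m],0).round(4),np.median(P[m][:,2]).round(4))
# rack edges checks: dark floor bays of new
q=inr('new',P);m=(abs(q[...,0]-.008)<.05)&(abs(q[...,1])<.15)
for y in (.111,.037,-.037,-.111):
    mm=m&(abs(q[...,1]-y)<.03)&(P[...,2]<.02)&(D['top'][1]>0); print(y,mm.sum(),q[mm].min(0).round(4),q[mm].max(0).round(4))
E
```

```text
top 1 cap 101 rackxy [ 48.4 112.3] ext [0.0349 0.0196] z 0.1312 0.1283 world [ 0.5164 -0.0903] foot n 117 yaw -2.41 y 0.118 rect [34.8 19.6] 0.8
top 2 cap 106 rackxy [42.8 38.9] ext [0.0346 0.02  ] z 0.1311 0.1282 world [ 0.5087 -0.163 ] foot n 132 yaw -2.97 y 0.0436 rect [34.5 20. ] 0.7
top 3 cap 110 rackxy [ 44.5 -33.6] ext [0.0348 0.0199] z 0.1317 0.1281 world [ 0.5084 -0.2359] foot n 111 yaw 1.65 y -0.03 rect [19.9 34.8] 90.0
top 4 cap 110 rackxy [  46.3 -107.3] ext [0.0346 0.0204] z 0.1321 0.1278 world [ 0.5083 -0.3096] foot n 130 yaw -4.51 y -0.1011 rect [34.5 20.4] 0.2
scene 1 cap 67 rackxy [ 47.8 108.3] ext [0.0364 0.0213] z 0.1292 0.127 world [ 0.5156 -0.0938] foot n 22 yaw -19.98 y 0.1126 rect [21.1 36.5] 89.0
scene 2 cap 76 rackxy [42.9 34.7] ext [0.0355 0.0209] z 0.129 0.1267 world [ 0.5088 -0.1675] foot n 30 yaw -16.19 y 0.0392 rect [35.5 20.7] 2.2
scene 3 cap 87 rackxy [ 43.7 -37.3] ext [0.0382 0.0213] z 0.1287 0.1273 world [ 0.5075 -0.2392] foot n 54 yaw -5.56 y -0.0336 rect [21.  38.3] 89.3
scene 4 cap 102 rackxy [  46.9 -110.7] ext [0.037  0.0219] z 0.1287 0.1269 world [ 0.5089 -0.3128] foot n 97 yaw -3.55 y -0.1058 rect [21.2 37.4] 86.6
green 89 [-0.0757  0.1107] 0.036
gilt 112 [-0.0745  0.0373] 0.0358
mah 96 [-0.0753 -0.0359] 0.0359
black 84 [-0.0752 -0.1094] 0.0361
0.111 407 [-0.042   0.1027] [0.0578 0.1322]
0.037 430 [-0.042   0.0278] [0.0579 0.0581]
-0.037 443 [-0.042  -0.0489] [ 0.0578 -0.0165]
-0.111 467 [-0.042  -0.1246] [ 0.0578 -0.0908]
```

```bash
cat > go.py <<'E'
import sys,numpy as np
from station import sense
from scipy.spatial.transform import Rotation as Ro
def go(x,y,z,yawdeg):
    s=sense();R=np.array(s['ee_rot']);a=np.radians(yawdeg)
    T=np.array([[np.cos(a),0,-np.sin(a)],[np.sin(a),0,np.cos(a)],[0,-1,0]])
    d=R.T@(np.array([x,y,z])-s['tcp_pos']);w=Ro.from_matrix(R.T@T).as_rotvec()
    print('inc',d.round(4),w.round(4),'dist',np.linalg.norm(d).round(3),'t',s['time_s'],'tcp',np.round(s['tcp_pos'],4),'F',np.round(s['wrist_force'],1),'g',round(s['gripper_width'],3))
if __name__=='__main__': go(*map(float,sys.argv[1:5]))
E
python3 go.py .516 -.092 .2 -1.6
python3 - <<'E'
from meas import *
f=np.load('top0.npz');hsv=cv2.cvtColor(f['p'],cv2.COLOR_RGB2HSV);v,u=np.mgrid[:384,:512]
q=inr('old',ray('top',u,v,.048))
for i,(y,nm,lo,hi) in enumerate([(.111,'green',(60,100,40),(90,255,255)),(.037,'gilt',(18,130,100),(30,255,255)),(-.037,'mah',(0,150,30),(7,255,140)),(-.111,'black',(0,0,0),(180,255,25))]):
    m=(cv2.inRange(hsv,lo,hi)>0)&(q[...,0]<.005)&(q[...,0]>-.045)&(abs(q[...,1]-y)<.02)
    F=q[m];vx,vy,x0,y0=cv2.fitLine(F.astype(np.float32),cv2.DIST_HUBER,0,.01,.01).ravel()
    print(nm,len(F),np.degrees(np.arctan(vy/vx)).round(2),x0.round(4),y0.round(4),np.ptp(F[:,1]).round(3))
E
```

```text
inc [0.4237 0.0221 0.316 ] [-0.0019  0.4806 -0.0006] dist 0.529 t 0.1 tcp [ 0.2732 -0.5615  0.2216] F [ 0.3 -0.9 -0.4] g 1.004
green 136 1.9 -0.0197 0.1147 0.017
gilt 131 0.18 -0.0202 0.0417 0.021
mah 149 2.31 -0.0203 -0.0322 0.021
black 152 -3.25 -0.0095 -0.1045 0.019
```

Emit:
move_arm(increments="-0.15 0.2 0.011 0.15 0 0.24 0; -0.15 0.2 0.011 0.15 0 0.24 0; -0.15 0.2 0.011 0.15 0 0.24 0; -0.15 0.2 0.011 0.15 0 0.24 0; -0.15 0.2 0.011 0.15 0 0.24 0; -0.15 0.2 0.011 0.15 0 0.24 0; -0.15 0.2 0.011 0.15 0 0.24 0")

```text
time_s: 0.8
tcp_pos: [0.3882, -0.3384, 0.2115]
ee_rot: [[0.977, -0.0, -0.214], [0.214, 0.0, 0.977], [-0.0, -1.0, 0.0]]
wrist_force: [-0.2, -0.2, 0.0]
gripper_width: 0.587
```

```bash
python3 go.py .516 -.092 .2 -1.6
```

```text
inc [0.1776 0.0115 0.2134] [-2.000e-04  2.437e-01 -3.000e-04] dist 0.278 t 0.8 tcp [ 0.3882 -0.3384  0.2115] F [-0.2 -0.2  0. ] g 0.587
```

Emit:
move_arm(increments="-0.15 0.178 0.012 0.213 0 0.244 0; -0.15 0.178 0.012 0.213 0 0.244 0; -0.15 0.178 0.012 0.213 0 0.244 0; -0.15 0.178 0.012 0.213 0 0.244 0; -0.15 0.178 0.012 0.213 0 0.244 0; -0.15 0.178 0.012 0.213 0 0.244 0; -0.15 0.178 0.012 0.213 0 0.244 0; -0.15 0.178 0.012 0.213 0 0.244 0")

```text
time_s: 1.6
tcp_pos: [0.5167, -0.0945, 0.199]
ee_rot: [[0.999, -0.001, 0.032], [-0.032, -0.0, 0.999], [-0.001, -1.0, -0.0]]
wrist_force: [0.5, 0.3, 0.3]
gripper_width: 0.574
```

```bash
python3 go.py .516 -.092 .088 -1.6
```

```text
inc [-0.0006  0.111   0.0025] [ 0.0003 -0.0038 -0.0013] dist 0.111 t 1.6 tcp [ 0.5167 -0.0945  0.199 ] F [0.5 0.3 0.3] g 0.574
```

Emit:
move_arm(increments="-0.15 0 0.04 0.002 0 0 0; -0.15 0 0.075 0.002 0 0 0; -0.15 0 0.1 0.002 0 0 0; -0.15 0 0.111 0.002 0 0 0; -0.15 0 0.111 0.002 0 0 0; -0.15 0 0.111 0.002 0 0 0")

```text
time_s: 2.2
tcp_pos: [0.5175, -0.0927, 0.0896]
ee_rot: [[0.999, 0.002, 0.032], [-0.032, -0.0, 0.999], [0.002, -1.0, -0.0]]
wrist_force: [-0.2, 0.1, 0.7]
gripper_width: 0.574
```

```bash
python3 go.py .516 -.092 .088 -1.6
cat > look.py <<'E'
import sys
from meas import *
from station import capture
t=sys.argv[1];D={}
for n in('scene','top'):
    D[n]=capture(n);np.savez(f'{n}{t}.npz',p=D[n][0],d=D[n][1])
a=cv2.resize(D['scene'][0][60:285,120:370],None,fx=1.9,fy=1.9,interpolation=cv2.INTER_CUBIC)
b=cv2.resize(D['top'][0][160:275,80:390],None,fx=1.53,fy=1.53,interpolation=cv2.INTER_CUBIC)
im=np.zeros((a.shape[0]+b.shape[0],475,3),np.uint8);im[:a.shape[0],:a.shape[1]]=a;im[a.shape[0]:,:b.shape[1]]=b
cv2.imwrite(f'pics/look{t}.png',im[:,:,::-1])
E
python3 look.py 1
```

```text
inc [-0.0016  0.0016  0.0007] [ 0.0002 -0.0042  0.0019] dist 0.002 t 2.2 tcp [ 0.5175 -0.0927  0.0896] F [-0.2  0.1  0.7] g 0.574
```

View pics/look1.png

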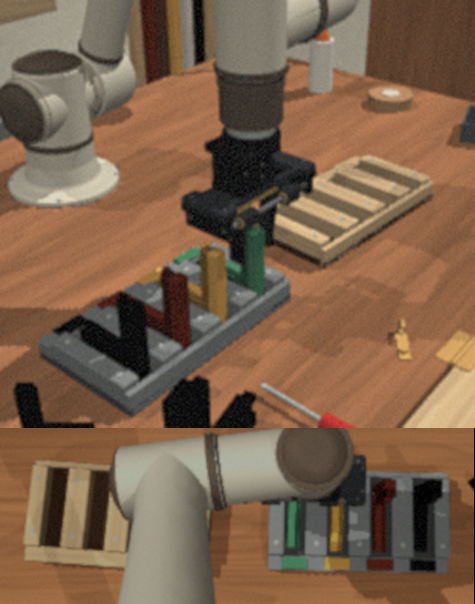

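The picture shows the fingers straddling the green leg at (255,245). Now I close on it.

Emit:
move_arm(increments="1 -0.001 0.001 0 0 0 0; 1 -0.001 0.001 0 0 0 0; 1 -0.001 0.001 0 0 0 0; 1 -0.001 0.001 0 0 0 0; 1 -0.001 0.001 0 0 0 0; 1 -0.001 0.001 0 0 0 0; 1 -0.001 0.001 0 0 0 0; 1 -0.001 0.001 0 0 0 0")

```text
time_s: 3.1
tcp_pos: [0.5158, -0.0917, 0.0876]
ee_rot: [[1.0, 0.0, 0.031], [-0.031, 0.0, 1.0], [0.0, -1.0, 0.0]]
wrist_force: [0.1, 0.9, 1.3]
gripper_width: 0.228
```

Emit:
move_arm(increments="1 0 -0.01 0 0 0 0; 1 0 -0.03 0 0 0 0; 1 0 -0.05 0 0 0 0; 1 0 -0.07 0 0 0 0; 1 0 -0.08 0 0 0 0; 1 0 -0.08 0 0 0 0; 1 0 -0.08 0 0 0 0")

```text
time_s: 3.8
tcp_pos: [0.5151, -0.0917, 0.1669]
ee_rot: [[1.0, -0.001, 0.032], [-0.032, 0.0, 1.0], [-0.001, -1.0, 0.0]]
wrist_force: [-0.5, 0.2, -1.0]
gripper_width: 0.225
```

```bash
python3 look.py 2;  python3 go.py .516 -.092 .17 -1.6
python3 - <<'E'
from meas import *
for n in('top','scene'):
    for t in ('0','2'):
        f=np.load(n+t+'.npz');d=f['d'];P=cloud(n,d);hsv=cv2.cvtColor(f['p'],cv2.COLOR_RGB2HSV)
        m=(cv2.inRange(hsv,(60,90,25),(90,255,255))>0)&(d>0)
        k,l,st,ce=cv2.connectedComponentsWithStats(m.astype(np.uint8))
        for i in range(1,k):
            if st[i,4]>50:
                Q=P[l==i];c=Q.mean(0)
                if .35<c[0]<.6 and -.3<c[1]<0: print(n,t,st[i],Q.min(0).round(4),Q.max(0).round(4),np.percentile(Q,[3,97],axis=0).round(4).tolist())
E
```

```text
inc [ 0.0011 -0.0036 -0.0002] [ 0.     -0.0035 -0.0025] dist 0.004 t 3.9 tcp [ 0.5149 -0.0918  0.1664] F [ 0.  -1.1 -0.8] g 0.226
top 0 [267 191  12  47 363] [ 0.4203 -0.1072  0.011 ] [ 0.5369 -0.0751  0.132 ] [[0.4229, -0.0975, 0.0387], [0.5284, -0.0778, 0.1303]]
top 0 [264 245  16   7 101] [ 0.3838 -0.1068  0.0319] [ 0.3996 -0.0673  0.0402] [[0.3839, -0.1067, 0.0326], [0.3996, -0.0674, 0.0388]]
top 2 [269 207   9  32 253] [ 0.4178 -0.1034  0.01  ] [ 0.4927 -0.0772  0.132 ] [[0.4199, -0.0975, 0.11], [0.49, -0.0774, 0.1312]]
top 2 [264 245  16   7 101] [ 0.3838 -0.1069  0.0294] [ 0.3997 -0.0674  0.0406] [[0.3839, -0.1066, 0.0327], [0.3996, -0.0674, 0.039]]
scene 0 [240 178  19  37 350] [ 0.4685 -0.1059  0.0264] [ 0.5357 -0.0824  0.1295] [[0.4791, -0.1046, 0.037], [0.534, -0.0866, 0.1274]]
scene 2 [224 152  35  42 575] [ 0.4224 -0.1129  0.0957] [ 0.5347 -0.084   0.2112] [[0.4296, -0.105, 0.0997], [0.533, -0.0866, 0.2057]]
```

View pics/look2.png

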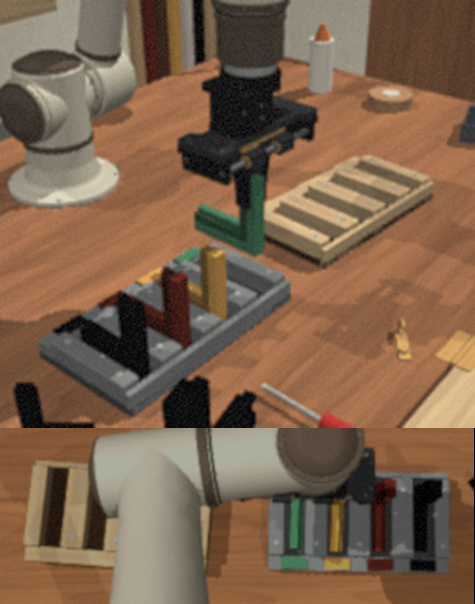

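Green is held upright at (255,215) in the upper view. Against the known TCP position, the top view reads about +2.4 mm in y and the scene view about −3.4 mm, so averaging the two views is right. Now I carry it to new bay 1.

```bash
python3 - <<'E'
from meas import *
for y in (.111,.037,-.037,-.111): print(wr('new',.0475,y).round(4), wr('old',.0475,y).round(4))
E
python3 go.py .5308 .3199 .17 -4.5
```

```text
[0.5308 0.3199] [ 0.5153 -0.0913]
[0.525  0.2462] [ 0.5133 -0.1653]
[0.5192 0.1724] [ 0.5113 -0.2393]
[0.5133 0.0986] [ 0.5092 -0.3133]
inc [ 0.0029 -0.0037  0.412 ] [ 0.0001  0.0471 -0.0025] dist 0.412 t 3.9 tcp [ 0.5149 -0.0918  0.1664] F [ 0.  -1.1 -0.8] g 0.226
```

Emit:
move_arm(increments="1 0 -0.004 0.02 0 0 0; 1 0 -0.004 0.06 0 0.01 0; 1 0.001 -0.004 0.1 0 0.02 0; 1 0.001 -0.004 0.14 0 0.02 0; 1 0.001 -0.004 0.18 0 0.03 0; 1 0.002 -0.004 0.22 0 0.03 0; 1 0.002 -0.004 0.26 0 0.04 0; 1 0.002 -0.004 0.3 0 0.04 0")

```text
time_s: 4.7
tcp_pos: [0.5264, 0.2094, 0.1704]
ee_rot: [[0.997, -0.002, 0.071], [-0.071, -0.001, 0.997], [-0.002, -1.0, -0.002]]
wrist_force: [0.8, 0.4, -1.9]
gripper_width: 0.23
```

```bash
python3 go.py .5308 .3199 .17 -4.5
```

```text
inc [-0.0035  0.0002  0.1106] [ 0.0015  0.0073 -0.0018] dist 0.111 t 4.7 tcp [0.5264 0.2094 0.1704] F [ 0.8  0.4 -1.9] g 0.23
```

Emit:
move_arm(increments="1 -0.001 0 0.04 0 0.007 0; 1 -0.003 0 0.075 0 0.007 0; 1 -0.004 0 0.1 0 0.007 0; 1 -0.004 0 0.111 0 0.007 0; 1 -0.004 0 0.111 0 0.007 0; 1 -0.004 0 0.111 0 0.007 0; 1 -0.004 0 0.111 0 0.007 0")

```text
time_s: 5.4
tcp_pos: [0.5309, 0.3176, 0.1714]
ee_rot: [[0.997, -0.001, 0.079], [-0.079, -0.001, 0.997], [-0.001, -1.0, -0.001]]
wrist_force: [1.1, 0.6, -1.3]
gripper_width: 0.226
```

```bash
python3 go.py .5308 .3199 .11 -4.5; python3 look.py 3
python3 - <<'E'
from meas import *
for n in('top','scene'):
        f=np.load(n+'3.npz');d=f['d'];P=cloud(n,d);hsv=cv2.cvtColor(f['p'],cv2.COLOR_RGB2HSV)
        m=(cv2.inRange(hsv,(60,90,25),(90,255,255))>0)&(d>0)
        k,l,st,ce=cv2.connectedComponentsWithStats(m.astype(np.uint8))
        for i in range(1,k):
            if st[i,4]>50:
                Q=P[l==i];c=Q.mean(0)
                if .35<c[0]<.6 and .2<c[1]: q=inr('new',Q);print(n,st[i],Q.min(0).round(4),Q.max(0).round(4),np.percentile(q,[3,97],axis=0).round(4).tolist())
        # rack outline again
        m=(P[...,2]>.022)&(P[...,2]<.05)&(d>0)&(P[...,0]>.2)&(P[...,0]<.65)&(P[...,1]<.45)&(P[...,1]>0)
        q=inr('new',P)[m];print(n,np.percentile(q,[.3,99.7],axis=0).round(4).tolist())
E
```

```text
inc [-0.0002  0.0614  0.0023] [ 0.0008 -0.001  -0.0007] dist 0.061 t 5.4 tcp [0.5309 0.3176 0.1714] F [ 1.1  0.6 -1.3] g 0.226
top [ 97 202  15  30 330] [0.4366 0.3109 0.0977] [0.506  0.3334 0.1381] [[-0.0439, 0.1002], [0.0206, 0.1157]]
top [[-0.0865, -0.1546], [0.0865, 0.1544]]
scene [309 106  34  35 339] [0.4395 0.3014 0.1022] [0.5507 0.3284 0.2122] [[-0.0373, 0.0947], [0.0663, 0.11]]
scene [[-0.0871, -0.1602], [0.0877, 0.1517]]
```

View pics/look3.png

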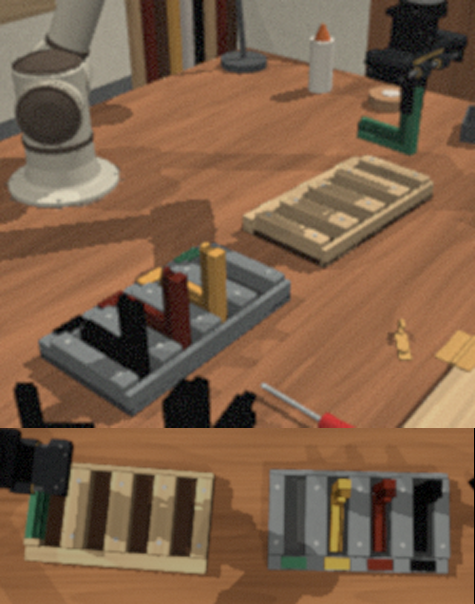

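Emit:
move_arm(increments="1 0 0.02 0.003 0 0 0; 1 0 0.04 0.003 0 0 0; 1 0 0.055 0.003 0 0 0; 1 0 0.065 0.003 0 0 0; 1 0 0.072 0.003 0 0 0; 1 0 0.077 0.003 0 0 0; 1 0 0.078 0.003 0 0 0; 1 0 0.078 0.003 0 0 0")

```text
time_s: 6.3
tcp_pos: [0.5315, 0.3222, 0.094]
ee_rot: [[0.997, 0.001, 0.078], [-0.078, 0.0, 0.997], [0.001, -1.0, 0.001]]
wrist_force: [0.3, 0.8, -1.5]
gripper_width: 0.226
```

```bash
python3 go.py .5308 .3205 .0885 -4.5; python3 look.py 4
```

```text
inc [-0.0006  0.0055 -0.0017] [-0.0005  0.0005  0.0006] dist 0.006 t 6.3 tcp [0.5315 0.3222 0.094 ] F [ 0.3  0.8 -1.5] g 0.226
```

View pics/look4.png

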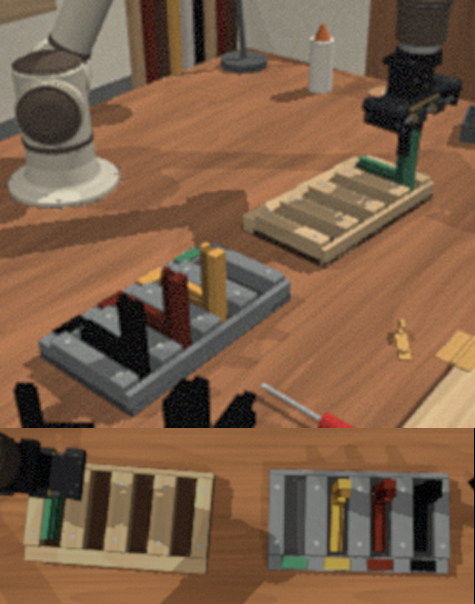

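Green is inside bay 1 with dark floor visible on both sides, at (50,515). I set it down and release.

Emit:
move_arm(increments="1 0 0.002 -0.001 0 0 0; 1 0 0.004 -0.001 0 0 0; 1 0 0.006 -0.001 0 0 0; 1 0 0.006 -0.001 0 0 0")

```text
time_s: 6.8
tcp_pos: [0.5313, 0.3211, 0.0877]
ee_rot: [[0.997, 0.0, 0.078], [-0.078, 0.0, 0.997], [0.0, -1.0, 0.0]]
wrist_force: [-0.3, -0.4, 0.5]
gripper_width: 0.233
```

```bash
python3 go.py .5308 .3205 .0875 -4.5
```

```text
inc [-0.0004  0.0002 -0.0006] [-0.0001  0.0005  0.0003] dist 0.001 t 6.8 tcp [0.5313 0.3211 0.0877] F [-0.3 -0.4  0.5] g 0.233
```

Emit:
move_arm(increments="0.5 0 0 0 0 0 0; 0.2 0 0 0 0 0 0; 0 0 0 0 0 0 0; -0.15 0 0 0 0 0 0; -0.15 0 0 0 0 0 0; -0.15 0 -0.01 0 0 0 0; -0.15 0 -0.04 0 0 0 0; -0.15 0 -0.08 0 0 0 0")

```text
time_s: 7.6
tcp_pos: [0.5302, 0.3201, 0.1671]
ee_rot: [[0.997, -0.003, 0.078], [-0.078, -0.003, 0.997], [-0.003, -1.0, -0.003]]
wrist_force: [0.7, 0.9, 0.2]
gripper_width: 0.569
```

```bash
python3 look.py 5;python3 go.py .5095 -.1653 .17 -1.6
python3 - <<'E'
from meas import *
D={n:(lambda f:(f['p'],f['d']))(np.load(n+"5.npz")) for n in("top","scene")}
samples('new',D); samples('old',D)
E
```

```text
inc [ 0.0126  0.0009 -0.4891] [-0.0083 -0.0489  0.0106] dist 0.489 t 7.7 tcp [0.5344 0.3233 0.175 ] F [-0.2 -0.   0.2] g 0.575
top 1 none 0
top 2 none 0
top 3 none 0
top 4 none 0
scene 1 cap 40 rackxy [ 49.5 108.4] ext [0.0375 0.0233] z 0.129 0.1267 world [0.5326 0.3164] foot n 40 yaw 3.03 y 0.1122 rect [37.3 23.2] 2.1
scene 2 none 0
scene 3 none 0
scene 4 none 0
top 1 none 0
top 2 cap 105 rackxy [42.8 38.9] ext [0.0345 0.0201] z 0.1319 0.1282 world [ 0.5088 -0.1631] foot n 134 yaw 0.71 y 0.0443 rect [19.5 34.9] 88.3
top 3 cap 109 rackxy [ 44.5 -34. ] ext [0.0347 0.0207] z 0.1315 0.1278 world [ 0.5084 -0.2361] foot n 106 yaw 1.46 y -0.0301 rect [20.4 34.8] 89.1
top 4 cap 111 rackxy [  46.3 -107. ] ext [0.035  0.0202] z 0.1315 0.1278 world [ 0.5083 -0.3091] foot n 124 yaw -1.18 y -0.1016 rect [20.1 34.9] 89.2
scene 1 none 0
scene 2 cap 73 rackxy [42.6 35.3] ext [0.0381 0.0209] z 0.1287 0.1267 world [ 0.5083 -0.1671] foot n 28 yaw -17.85 y 0.0393 rect [36.6 21.5] 6.1
scene 3 cap 93 rackxy [ 44.7 -37.1] ext [0.0377 0.0229] z 0.1291 0.1269 world [ 0.5086 -0.2393] foot n 54 yaw -5.36 y -0.033 rect [37.6 22.5] 1.4
scene 4 cap 102 rackxy [  46.  -111.2] ext [0.0377 0.022 ] z 0.1285 0.1267 world [ 0.5077 -0.3134] foot n 94 yaw -3.02 y -0.1055 rect [20.9 37.9] 87.9
```

View pics/look5.png

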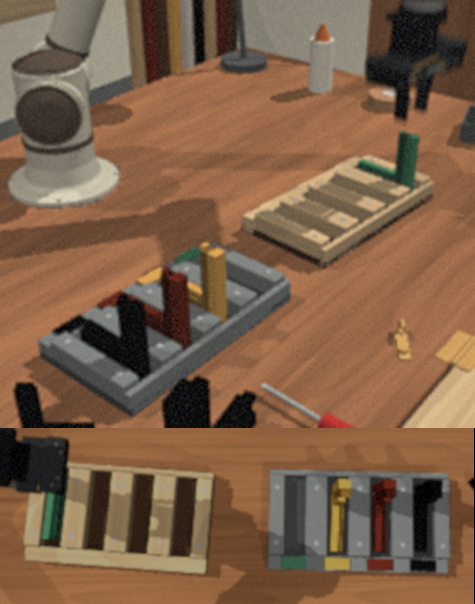

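Green stands in new bay 1 at (407,160). Gilt is next. Averaged over both views it is at (0.509, −0.165).

Emit:
move_arm(increments="-0.15 0 0 -0.05 0 -0.01 0; -0.15 0.002 0 -0.1 0 -0.02 0; -0.15 0.004 0 -0.15 0 -0.03 0; -0.15 0.006 0 -0.2 0 -0.04 0; -0.15 0.008 0 -0.25 0 -0.05 0; -0.15 0.01 0 -0.3 0 -0.05 0; -0.15 0.01 0 -0.35 0 -0.05 0; -0.15 0.012 0 -0.4 0 -0.05 0")

```text
time_s: 8.5
tcp_pos: [0.5115, -0.0803, 0.1685]
ee_rot: [[1.0, 0.001, 0.028], [-0.028, 0.0, 1.0], [0.001, -1.0, 0.0]]
wrist_force: [1.1, -0.7, -1.0]
gripper_width: 0.573
```

```bash
python3 go.py .509 -.165 .17 -1.6
```

```text
inc [-0.0001 -0.0016 -0.0847] [-0.0002  0.0002  0.0015] dist 0.085 t 8.5 tcp [ 0.5115 -0.0803  0.1685] F [ 1.1 -0.7 -1. ] g 0.573
```

Emit:
move_arm(increments="-0.15 0 0 -0.04 0 0 0; -0.15 0 0 -0.07 0 0 0; -0.15 0 0 -0.085 0 0 0; -0.15 0 0 -0.085 0 0 0; -0.15 0 0 -0.085 0 0 0; -0.15 0 0 -0.085 0 0 0")

```text
time_s: 9.1
tcp_pos: [0.5097, -0.1624, 0.1677]
ee_rot: [[1.0, 0.0, 0.027], [-0.027, 0.0, 1.0], [0.0, -1.0, 0.0]]
wrist_force: [0.5, 0.4, 0.5]
gripper_width: 0.573
```

```bash
python3 go.py .509 -.165 .088 -1.6
```

```text
inc [-0.0006  0.0797 -0.0026] [-0.0001  0.0012  0.0002] dist 0.08 t 9.1 tcp [ 0.5097 -0.1624  0.1677] F [0.5 0.4 0.5] g 0.573
```

Emit:
move_arm(increments="-0.15 0 0.03 -0.002 0 0 0; -0.15 -0.001 0.06 -0.003 0 0 0; -0.15 -0.001 0.075 -0.003 0 0 0; -0.15 -0.001 0.08 -0.003 0 0 0; -0.15 -0.001 0.08 -0.003 0 0 0; -0.15 -0.001 0.08 -0.003 0 0 0")

```text
time_s: 9.7
tcp_pos: [0.5094, -0.166, 0.0886]
ee_rot: [[1.0, 0.002, 0.027], [-0.027, -0.0, 1.0], [0.002, -1.0, -0.0]]
wrist_force: [0.3, 0.1, -0.2]
gripper_width: 0.576
```

```bash
python3 go.py .509 -.165 .088 -1.6
```

```text
inc [-0.0004  0.0006  0.001 ] [0.0003 0.001  0.002 ] dist 0.001 t 9.7 tcp [ 0.5094 -0.166   0.0886] F [ 0.3  0.1 -0.2] g 0.576
```

Emit:
move_arm(increments="1 0 0 0.001 0 0 0; 1 0 0 0.001 0 0 0; 1 0 0 0.001 0 0 0; 1 0 0 0.001 0 0 0; 1 0 0 0.001 0 0 0; 1 0 0 0.001 0 0 0; 1 0 0 0.001 0 0 0; 1 0 0 0.001 0 0 0")

```text
time_s: 10.5
tcp_pos: [0.5085, -0.1655, 0.0877]
ee_rot: [[1.0, 0.0, 0.028], [-0.028, -0.0, 1.0], [0.0, -1.0, -0.0]]
wrist_force: [-0.6, 0.4, 2.1]
gripper_width: 0.229
```

Emit:
move_arm(increments="1 0 -0.01 0 0 0 0; 1 0 -0.03 0 0 0 0; 1 0 -0.05 0 0 0 0; 1 0 -0.07 0 0 0 0; 1 0 -0.082 0 0 0 0; 1 0 -0.082 0 0 0 0; 1 0 -0.082 0 0 0 0")

```text
time_s: 11.2
tcp_pos: [0.5079, -0.1652, 0.169]
ee_rot: [[1.0, -0.001, 0.029], [-0.029, 0.001, 1.0], [-0.001, -1.0, 0.001]]
wrist_force: [-0.8, -1.0, -0.6]
gripper_width: 0.23
```

```bash
python3 go.py .525 .2465 .17 -4.5; python3 look.py 6
```

```text
inc [ 0.0054 -0.0008  0.4121] [-0.0006  0.05   -0.0009] dist 0.412 t 11.2 tcp [ 0.5079 -0.1652  0.169 ] F [-0.8 -1.  -0.6] g 0.23
```

View pics/look6.png

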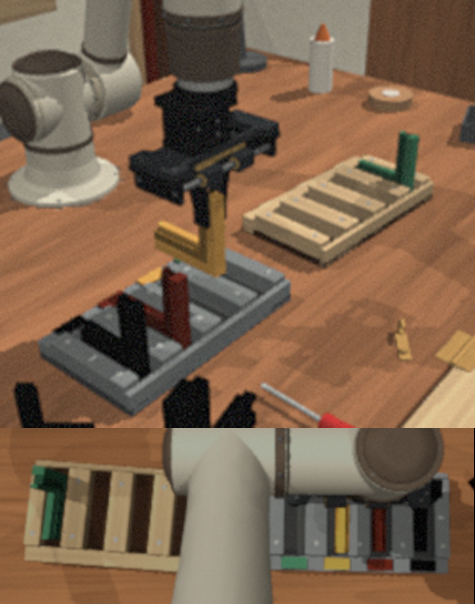

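Gilt is held upright at (212,235), and green stands in new bay 1. Now I carry gilt over.

Emit:
move_arm(increments="1 0 0 0.02 0 0 0; 1 0 0 0.06 0 0.01 0; 1 0.001 0 0.1 0 0.02 0; 1 0.002 0 0.15 0 0.02 0; 1 0.003 0 0.2 0 0.03 0; 1 0.003 0 0.25 0 0.03 0; 1 0.004 0 0.3 0 0.04 0; 1 0.004 0 0.34 0 0.05 0")

```text
time_s: 12.1
tcp_pos: [0.5214, 0.1767, 0.1685]
ee_rot: [[0.997, -0.001, 0.077], [-0.077, -0.001, 0.997], [-0.001, -1.0, -0.001]]
wrist_force: [1.1, -1.0, -1.4]
gripper_width: 0.227
```

```bash
python3 go.py .525 .2465 .17 -4.5;python3 - <<'E'
from meas import *
D={n:(lambda f:(f['p'],f['d']))(np.load(n+"6.npz")) for n in("top","scene")}
samples('new',D)
E
```

```text
inc [-0.0018 -0.0016  0.0698] [ 0.001   0.0012 -0.0013] dist 0.07 t 12.1 tcp [0.5214 0.1767 0.1685] F [ 1.1 -1.  -1.4] g 0.227
top 1 cap 114 rackxy [ 48.8 112.7] ext [0.035  0.0203] z 0.1313 0.1278 world [0.5326 0.3217] foot n 122 yaw -2.14 y 0.1175 rect [34.9 20.1] 0.9
top 2 none 0
top 3 none 0
top 4 none 0
scene 1 cap 38 rackxy [ 48.  108.8] ext [0.0387 0.0225] z 0.1281 0.1267 world [0.5312 0.3167] foot n 41 yaw 0.21 y 0.1132 rect [36.4 21.7] 8.5
scene 2 none 0
scene 3 none 0
scene 4 none 0
```

Green measures (48.4, 110.8) mm in the new rack frame against a target of (47.5, 111), with its top at z 0.127. That is well placed, so I continue.

Emit:
move_arm(increments="1 0 0 0.03 0 0 0; 1 -0.001 0 0.055 0 0 0; 1 -0.002 0 0.068 0 0 0; 1 -0.002 0 0.07 0 0 0; 1 -0.002 0 0.07 0 0 0; 1 -0.002 0 0.07 0 0 0")

```text
time_s: 12.7
tcp_pos: [0.5253, 0.243, 0.1693]
ee_rot: [[0.997, -0.001, 0.079], [-0.079, -0.001, 0.997], [-0.001, -1.0, -0.001]]
wrist_force: [-1.0, -0.1, -1.1]
gripper_width: 0.228
```

```bash
python3 go.py .525 .2465 .092 -4.5
```

```text
inc [-0.0005  0.0773  0.0035] [ 0.0007 -0.0008 -0.0007] dist 0.077 t 12.7 tcp [0.5253 0.243  0.1693] F [-1.  -0.1 -1.1] g 0.228
```

Emit:
move_arm(increments="1 0 0.02 0.002 0 0 0; 1 0 0.04 0.002 0 0 0; 1 0 0.055 0.002 0 0 0; 1 0 0.065 0.002 0 0 0; 1 0 0.072 0.002 0 0 0; 1 0 0.076 0.002 0 0 0; 1 0 0.077 0.002 0 0 0; 1 0 0.077 0.002 0 0 0")

```text
time_s: 13.5
tcp_pos: [0.5259, 0.2464, 0.093]
ee_rot: [[0.997, 0.001, 0.078], [-0.078, 0.0, 0.997], [0.001, -1.0, 0.001]]
wrist_force: [0.3, 0.4, -1.1]
gripper_width: 0.226
```

```bash
python3 look.py 7; python3 go.py .525 .2465 .0877 -4.5
```

```text
inc [-0.001   0.0055 -0.0001] [-0.0008  0.0005  0.0009] dist 0.006 t 13.6 tcp [0.526  0.2465 0.0932] F [-0.6 -0.6 -1.1] g 0.226
```

View pics/look7.png

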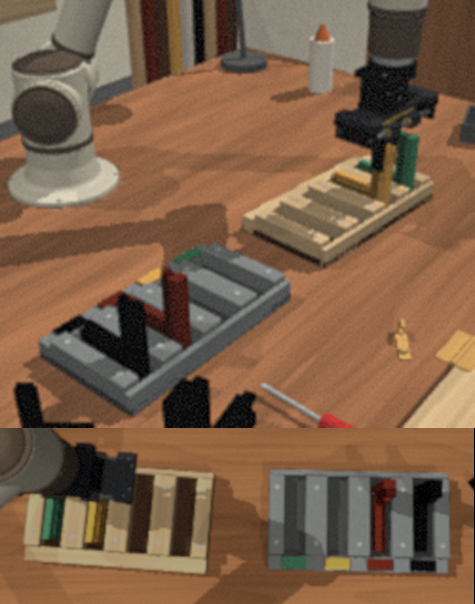

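Gilt is in bay 2 with floor showing on both sides, at (97,520). I lower it and release, opening only to about 45 mm to stay clear of green.

Emit:
move_arm(increments="1 0 0.002 0 0 0 0; 1 0 0.004 0 0 0 0; 1 -0.001 0.006 0 0 0 0; 1 -0.001 0.006 0 0 0 0; 1 -0.001 0.006 0 0 0 0")

```text
time_s: 14.1
tcp_pos: [0.5254, 0.2466, 0.0877]
ee_rot: [[0.997, 0.002, 0.077], [-0.077, 0.0, 0.997], [0.002, -1.0, 0.001]]
wrist_force: [-0.5, -0.9, 5.0]
gripper_width: 0.234
```

Emit:
move_arm(increments="0.5 0 0 0 0 0 0; 0.2 0 0 0 0 0 0; 0 0 0 0 0 0 0; -0.1 0 0 0 0 0 0; -0.1 0 0 0 0 0 0; -0.1 0 -0.01 0 0 0 0; -0.1 0 -0.04 0 0 0 0; -0.1 0 -0.08 0 0 0 0")

```text
time_s: 14.9
tcp_pos: [0.5236, 0.2456, 0.1662]
ee_rot: [[0.997, -0.004, 0.078], [-0.078, -0.003, 0.997], [-0.003, -1.0, -0.003]]
wrist_force: [0.4, 0.4, 0.0]
gripper_width: 0.543
```

```bash
python3 go.py .5085 -.2378 .17 -1.6
```

```text
inc [ 0.0227 -0.0024 -0.4831] [ 0.003  -0.0504 -0.0034] dist 0.484 t 14.9 tcp [0.5236 0.2456 0.1662] F [0.4 0.4 0. ] g 0.543
```

Emit:
move_arm(increments="-0.15 0 -0.003 -0.05 0 -0.01 0; -0.15 0.004 -0.003 -0.1 0 -0.02 0; -0.15 0.008 -0.003 -0.15 0 -0.03 0; -0.15 0.012 -0.003 -0.2 0 -0.04 0; -0.15 0.015 -0.003 -0.25 0 -0.05 0; -0.15 0.018 -0.003 -0.3 0 -0.05 0; -0.15 0.02 -0.003 -0.35 0 -0.05 0; -0.15 0.02 -0.003 -0.4 0 -0.05 0")

```text
time_s: 15.7
tcp_pos: [0.5134, -0.1552, 0.1707]
ee_rot: [[1.0, 0.002, 0.028], [-0.028, -0.0, 1.0], [0.002, -1.0, -0.0]]
wrist_force: [0.5, 0.7, 0.1]
gripper_width: 0.572
```

```bash
python3 go.py .5085 -.2378 .17 -1.6
```

```text
inc [-0.0026  0.0007 -0.0827] [0.0002 0.0001 0.0018] dist 0.083 t 15.7 tcp [ 0.5134 -0.1552  0.1707] F [0.5 0.7 0.1] g 0.572
```

Emit:
move_arm(increments="-0.15 -0.002 0 -0.04 0 0 0; -0.15 -0.002 0 -0.07 0 0 0; -0.15 -0.002 0 -0.085 0 0 0; -0.15 -0.002 0 -0.085 0 0 0; -0.15 -0.002 0 -0.085 0 0 0; -0.15 -0.002 0 -0.085 0 0 0")

```text
time_s: 16.3
tcp_pos: [0.5092, -0.237, 0.1698]
ee_rot: [[1.0, 0.0, 0.027], [-0.027, 0.0, 1.0], [0.0, -1.0, 0.0]]
wrist_force: [0.3, -0.2, 0.8]
gripper_width: 0.575
```

```bash
python3 look.py 8; python3 go.py .5085 -.2378 .088 -1.6;python3 - <<'E'
from meas import *
D={n:(lambda f:(f['p'],f['d']))(np.load(n+"8.npz")) for n in("top","scene")}
samples('new',D);samples('old',D)
E
```

```text
inc [-0.0007  0.0817 -0.0009] [-0.0001  0.0015  0.0002] dist 0.082 t 16.4 tcp [ 0.5092 -0.237   0.1697] F [ 0.6 -0.7 -0.4] g 0.574
top 1 cap 115 rackxy [ 48.8 112.9] ext [0.0353 0.021 ] z 0.1317 0.1279 world [0.5328 0.3218] foot n 122 yaw -2.24 y 0.1174 rect [35.1 21. ] 0.9
top 2 cap 113 rackxy [48.4 38.4] ext [0.0359 0.0209] z 0.1318 0.128 world [0.5263 0.2473] foot n 127 yaw -1.62 y 0.0428 rect [20.9 35.8] 89.2
top 3 none 0
top 4 none 0
scene 1 cap 38 rackxy [ 48.3 107.9] ext [0.0383 0.0215] z 0.1289 0.1265 world [0.5316 0.3174] foot n 18 yaw -1.73 y 0.1123 rect [38.2 21.3] 0.6
scene 2 cap 43 rackxy [49.  33.4] ext [0.0373 0.0228] z 0.1287 0.1268 world [0.5263 0.2417] foot n 46 yaw -3.31 y 0.0382 rect [22.2 37. ] 83.6
scene 3 none 0
scene 4 none 0
top 1 none 0
top 2 none 0
top 3 cap 21 rackxy [ 44.4 -37.2] ext [0.0197 0.0131] z 0.1315 0.1277 world [ 0.5082 -0.2393] foot n 109 yaw 0.91 y -0.0305 rect [19.7 12.2] 3.1
top 4 none 0
scene 1 none 0
scene 2 none 0
scene 3 cap 89 rackxy [ 43.5 -37.5] ext [0.0382 0.0218] z 0.1286 0.1271 world [ 0.5076 -0.2399] foot n 54 yaw -6.5 y -0.0334 rect [21.4 38.5] 88.3
scene 4 cap 103 rackxy [  46.6 -111.4] ext [0.0372 0.021 ] z 0.1291 0.1269 world [ 0.5083 -0.3135] foot n 97 yaw -3.31 y -0.1054 rect [19.7 37.7] 87.0
```

View pics/look8.png

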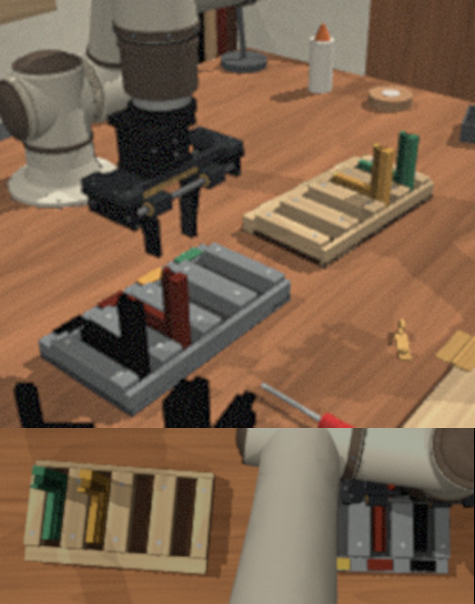

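Green (407,155) and gilt (383,172) both stand in place, gilt at (48.7, 36) mm. The gripper is above mahogany (175,300), so I descend and grasp it.

Emit:
move_arm(increments="-0.15 0 0.03 0 0 0 0; -0.15 -0.001 0.06 -0.001 0 0 0; -0.15 -0.001 0.075 -0.001 0 0 0; -0.15 -0.001 0.082 -0.001 0 0 0; -0.15 -0.001 0.082 -0.001 0 0 0; -0.15 -0.001 0.082 -0.001 0 0 0")

```text
time_s: 17.0
tcp_pos: [0.5088, -0.2389, 0.0885]
ee_rot: [[1.0, 0.002, 0.027], [-0.027, -0.001, 1.0], [0.002, -1.0, -0.001]]
wrist_force: [0.3, 0.6, -0.2]
gripper_width: 0.575
```

```bash
python3 go.py .5085 -.2378 .088 -1.6
```

```text
inc [-0.0004  0.0005  0.0011] [0.0005 0.0007 0.0016] dist 0.001 t 17.0 tcp [ 0.5088 -0.2389  0.0885] F [ 0.3  0.6 -0.2] g 0.575
```

Emit:
move_arm(increments="1 0 0 0.001 0 0 0; 1 0 0 0.001 0 0 0; 1 0 0 0.001 0 0 0; 1 0 0 0.001 0 0 0; 1 0 0 0.001 0 0 0; 1 0 0 0.001 0 0 0; 1 0 0 0.001 0 0 0; 1 0 0 0.001 0 0 0")

```text
time_s: 17.8
tcp_pos: [0.5081, -0.2382, 0.0878]
ee_rot: [[1.0, 0.0, 0.028], [-0.028, -0.0, 1.0], [0.0, -1.0, -0.0]]
wrist_force: [0.3, 0.2, 2.7]
gripper_width: 0.227
```

Emit:
move_arm(increments="1 0 -0.01 0 0 0 0; 1 0 -0.03 0 0 0 0; 1 0 -0.05 0 0 0 0; 1 0 -0.07 0 0 0 0; 1 0 -0.082 0 0 0 0; 1 0 -0.082 0 0 0 0; 1 0 -0.082 0 0 0 0")

```text
time_s: 18.5
tcp_pos: [0.5075, -0.2378, 0.169]
ee_rot: [[1.0, -0.001, 0.029], [-0.029, 0.001, 1.0], [-0.001, -1.0, 0.001]]
wrist_force: [-1.2, 0.0, -2.1]
gripper_width: 0.228
```

```bash
python3 go.py .5192 .1728 .17 -4.5; python3 look.py 9
```

```text
inc [-0.     -0.0007  0.4108] [-0.0007  0.0499 -0.0008] dist 0.411 t 18.5 tcp [ 0.5075 -0.2378  0.169 ] F [-1.2  0.  -2.1] g 0.228
```

View pics/look9.png

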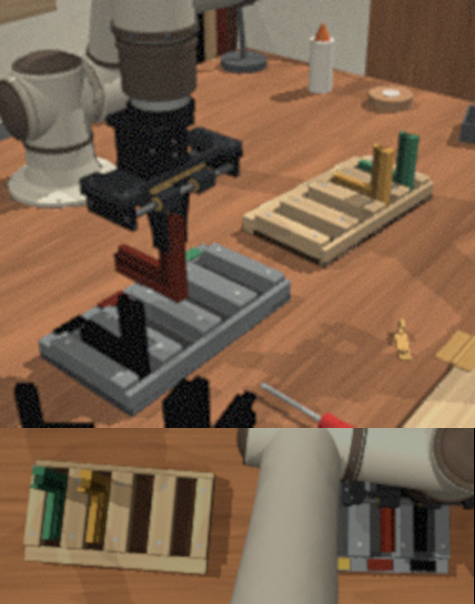

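Mahogany is held upright at (172,260). I carry it to new bay 3.

Emit:
move_arm(increments="1 0 0 0.02 0 0 0; 1 0 0 0.06 0 0.01 0; 1 0 0 0.1 0 0.02 0; 1 0 0 0.15 0 0.02 0; 1 0 0 0.2 0 0.03 0; 1 0 0 0.25 0 0.03 0; 1 0 0 0.3 0 0.04 0; 1 0 0 0.34 0 0.05 0")

```text
time_s: 19.4
tcp_pos: [0.5169, 0.1041, 0.1686]
ee_rot: [[0.997, -0.001, 0.077], [-0.077, -0.001, 0.997], [-0.001, -1.0, -0.001]]
wrist_force: [0.4, 0.5, -1.7]
gripper_width: 0.229
```

```bash
python3 go.py .5192 .1728 .17 -4.5
```

```text
inc [-0.003  -0.0014  0.0686] [ 0.0007  0.0012 -0.0014] dist 0.069 t 19.4 tcp [0.5169 0.1041 0.1686] F [ 0.4  0.5 -1.7] g 0.229
```

Emit:
move_arm(increments="1 0 0 0.03 0 0 0; 1 -0.001 0 0.055 0 0 0; 1 -0.003 0 0.067 0 0 0; 1 -0.003 0 0.069 0 0 0; 1 -0.003 0 0.069 0 0 0; 1 -0.003 0 0.069 0 0 0")

```text
time_s: 20.0
tcp_pos: [0.5198, 0.1697, 0.1693]
ee_rot: [[0.997, -0.001, 0.079], [-0.079, -0.001, 0.997], [-0.001, -1.0, -0.001]]
wrist_force: [-0.2, 0.4, -1.1]
gripper_width: 0.226
```

```bash
python3 go.py .5192 .1728 .092 -4.5
```

```text
inc [-0.0008  0.0773  0.0031] [ 0.0006 -0.0009 -0.0007] dist 0.077 t 20.0 tcp [0.5198 0.1697 0.1693] F [-0.2  0.4 -1.1] g 0.226
```

Emit:
move_arm(increments="1 -0.001 0.02 0.002 0 0 0; 1 -0.001 0.04 0.002 0 0 0; 1 -0.001 0.055 0.002 0 0 0; 1 -0.001 0.065 0.002 0 0 0; 1 -0.001 0.072 0.002 0 0 0; 1 -0.001 0.076 0.002 0 0 0; 1 -0.001 0.077 0.002 0 0 0; 1 -0.001 0.077 0.002 0 0 0")

```text
time_s: 20.8
tcp_pos: [0.5194, 0.173, 0.093]
ee_rot: [[0.997, 0.001, 0.078], [-0.078, 0.0, 0.997], [0.001, -1.0, 0.0]]
wrist_force: [0.4, 0.5, -2.2]
gripper_width: 0.227
```

```bash
python3 look.py 10; python3 go.py .5192 .1728 .0877 -4.5
```

```text
inc [-0.0003  0.0054 -0.0003] [-0.0007  0.0005  0.001 ] dist 0.005 t 20.9 tcp [0.5195 0.1731 0.0931] F [-0.4 -0.  -1.3] g 0.228
```

View pics/look10.png

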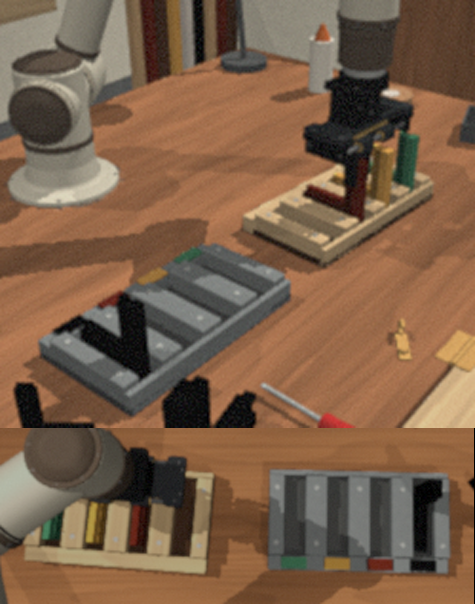

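Mahogany is in bay 3, at (357,195) in the scene view and (137,520) in the top view. I lower and release.

Emit:
move_arm(increments="1 0 0.002 0 0 0 0; 1 0 0.004 0 0 0 0; 1 0 0.006 0 0 0 0; 1 0 0.006 0 0 0 0; 1 0 0.006 0 0 0 0")

```text
time_s: 21.4
tcp_pos: [0.5193, 0.173, 0.0877]
ee_rot: [[0.997, 0.001, 0.077], [-0.077, -0.0, 0.997], [0.001, -1.0, -0.0]]
wrist_force: [-2.1, -0.3, 6.0]
gripper_width: 0.226
```

Emit:
move_arm(increments="0.5 0 0 0 0 0 0; 0.2 0 0 0 0 0 0; 0 0 0 0 0 0 0; -0.1 0 0 0 0 0 0; -0.1 0 0 0 0 0 0; -0.1 0 -0.01 0 0 0 0; -0.1 0 -0.04 0 0 0 0; -0.1 0 -0.08 0 0 0 0")

```text
time_s: 22.2
tcp_pos: [0.5181, 0.1722, 0.1664]
ee_rot: [[0.997, -0.004, 0.078], [-0.078, -0.002, 0.997], [-0.004, -1.0, -0.003]]
wrist_force: [0.0, 0.4, -0.2]
gripper_width: 0.548
```

```bash
python3 go.py .5083 -.3113 .17 -1.6
```

```text
inc [ 0.0281 -0.0024 -0.4828] [ 0.0026 -0.0504 -0.0037] dist 0.484 t 22.2 tcp [0.5181 0.1722 0.1664] F [ 0.   0.4 -0.2] g 0.548
```

Emit:
move_arm(increments="-0.15 0 -0.003 -0.05 0 -0.01 0; -0.15 0.004 -0.003 -0.1 0 -0.02 0; -0.15 0.01 -0.003 -0.15 0 -0.03 0; -0.15 0.014 -0.003 -0.2 0 -0.04 0; -0.15 0.018 -0.003 -0.25 0 -0.05 0; -0.15 0.022 -0.003 -0.3 0 -0.05 0; -0.15 0.025 -0.003 -0.35 0 -0.05 0; -0.15 0.025 -0.003 -0.4 0 -0.05 0")

```text
time_s: 23.0
tcp_pos: [0.513, -0.2288, 0.1706]
ee_rot: [[1.0, 0.002, 0.028], [-0.028, -0.001, 1.0], [0.002, -1.0, -0.0]]
wrist_force: [1.1, 0.3, -0.2]
gripper_width: 0.58
```

```bash
python3 go.py .5083 -.3113 .17 -1.6
```

```text
inc [-0.0024  0.0006 -0.0826] [0.0005 0.0001 0.0015] dist 0.083 t 23.0 tcp [ 0.513  -0.2288  0.1706] F [ 1.1  0.3 -0.2] g 0.58
```

Emit:
move_arm(increments="-0.15 -0.002 0 -0.04 0 0 0; -0.15 -0.002 0 -0.07 0 0 0; -0.15 -0.002 0 -0.085 0 0 0; -0.15 -0.002 0 -0.085 0 0 0; -0.15 -0.002 0 -0.085 0 0 0; -0.15 -0.002 0 -0.085 0 0 0")

```text
time_s: 23.6
tcp_pos: [0.5087, -0.3104, 0.1699]
ee_rot: [[1.0, 0.0, 0.027], [-0.027, 0.0, 1.0], [0.0, -1.0, 0.0]]
wrist_force: [0.4, -0.0, -0.0]
gripper_width: 0.572
```

```bash
python3 look.py 11; python3 go.py .5083 -.3113 .088 -1.6;python3 - <<'E'
from meas import *
D={n:(lambda f:(f['p'],f['d']))(np.load(n+"11.npz")) for n in("top","scene")}
samples('new',D);samples('old',D)
E
```

```text
inc [-0.0005  0.0818 -0.0009] [-0.      0.0016  0.0002] dist 0.082 t 23.7 tcp [ 0.5088 -0.3104  0.1698] F [-0.5  0.3 -0.5] g 0.577
top 1 cap 116 rackxy [ 49.  113.6] ext [0.0352 0.0213] z 0.1307 0.1279 world [0.5327 0.3225] foot n 126 yaw -0.86 y 0.1173 rect [20.6 35.4] 88.5
top 2 cap 115 rackxy [48.4 38.1] ext [0.0359 0.0208] z 0.1312 0.1279 world [0.5264 0.2471] foot n 127 yaw -1.07 y 0.0425 rect [20.  35.7] 88.0
top 3 cap 107 rackxy [ 48.1 -35. ] ext [0.0353 0.0201] z 0.1315 0.1277 world [0.5198 0.1736] foot n 125 yaw 0.56 y -0.0319 rect [35.3 20. ] 0.3
top 4 none 0
scene 1 cap 41 rackxy [ 49.2 108.8] ext [0.039  0.0222] z 0.1286 0.1264 world [0.5326 0.317 ] foot n 11 yaw nan y nan rect [38.6 21.2] 6.0
scene 2 cap 43 rackxy [48.5 33.4] ext [0.0366 0.0233] z 0.1285 0.1264 world [0.5258 0.2427] foot n 17 yaw -15.09 y 0.0374 rect [36.6 23.3] 0.5
scene 3 cap 46 rackxy [ 49.4 -40.1] ext [0.035  0.0201] z 0.1293 0.127 world [0.5211 0.1691] foot n 51 yaw -0.13 y -0.0367 rect [35.1 19.7] 3.2
scene 4 none 0
top 1 none 0
top 2 none 0
top 3 none 0
top 4 none 5
scene 1 none 0
scene 2 none 0
scene 3 none 0
scene 4 cap 98 rackxy [  46.8 -111.4] ext [0.0365 0.0209] z 0.1284 0.1272 world [ 0.5087 -0.3136] foot n 97 yaw -4.76 y -0.1063 rect [20.5 36.3] 87.4
```

View pics/look11.png

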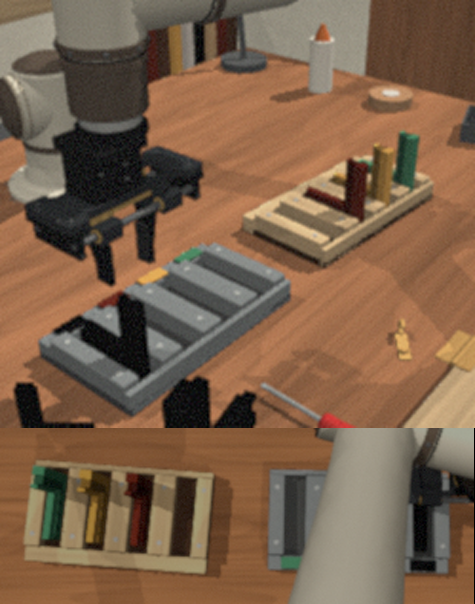

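Three samples stand correctly in the new rack, mahogany at (48.8, −37.5) mm. Now the black one at (130,330).

Emit:
move_arm(increments="-0.15 0 0.03 0 0 0 0; -0.15 -0.001 0.06 -0.001 0 0 0; -0.15 -0.001 0.075 -0.001 0 0 0; -0.15 -0.001 0.082 -0.001 0 0 0; -0.15 -0.001 0.082 -0.001 0 0 0; -0.15 -0.001 0.082 -0.001 0 0 0")

```text
time_s: 24.3
tcp_pos: [0.5084, -0.3125, 0.0886]
ee_rot: [[1.0, 0.002, 0.027], [-0.027, -0.001, 1.0], [0.002, -1.0, -0.001]]
wrist_force: [-0.1, 0.1, 0.5]
gripper_width: 0.576
```

Emit:
move_arm(increments="1 0 0 0.001 0 0 0; 1 0 0 0.001 0 0 0; 1 0 0 0.001 0 0 0; 1 0 0 0.001 0 0 0; 1 0 0 0.001 0 0 0; 1 0 0 0.001 0 0 0; 1 0 0 0.001 0 0 0; 1 0 0 0.001 0 0 0")

```text
time_s: 25.1
tcp_pos: [0.5076, -0.3117, 0.0878]
ee_rot: [[1.0, 0.0, 0.028], [-0.028, -0.0, 1.0], [0.0, -1.0, -0.0]]
wrist_force: [-0.3, 0.0, 1.5]
gripper_width: 0.227
```

Emit:
move_arm(increments="1 0 -0.01 0 0 0 0; 1 0 -0.03 0 0 0 0; 1 0 -0.05 0 0 0 0; 1 0 -0.07 0 0 0 0; 1 0 -0.082 0 0 0 0; 1 0 -0.082 0 0 0 0; 1 0 -0.082 0 0 0 0")

```text
time_s: 25.8
tcp_pos: [0.5071, -0.3112, 0.169]
ee_rot: [[1.0, -0.001, 0.029], [-0.029, 0.001, 1.0], [-0.001, -1.0, 0.001]]
wrist_force: [-0.0, -0.1, -0.9]
gripper_width: 0.226
```

```bash
python3 go.py .5133 .099 .17 -4.5; python3 look.py 12
```

```text
inc [-0.0055 -0.0007  0.4102] [-0.0008  0.0499 -0.0007] dist 0.41 t 25.8 tcp [ 0.5071 -0.3112  0.169 ] F [-0.  -0.1 -0.9] g 0.226
```

View pics/look12.png

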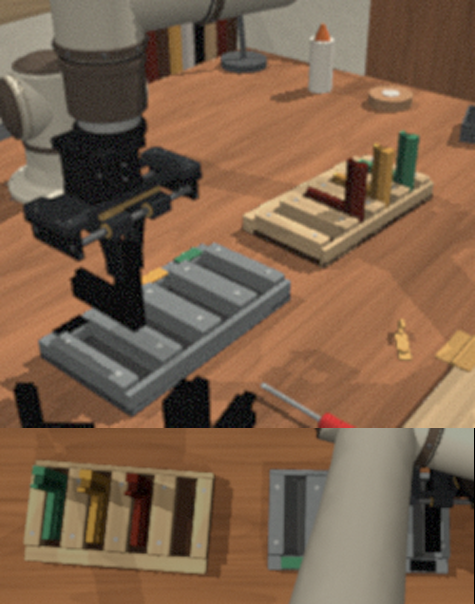

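Black is held upright at (125,285). I carry it to new bay 4.

Emit:
move_arm(increments="1 0 0 0.02 0 0 0; 1 0 0 0.06 0 0.01 0; 1 -0.001 0 0.1 0 0.02 0; 1 -0.002 0 0.15 0 0.02 0; 1 -0.003 0 0.2 0 0.03 0; 1 -0.004 0 0.25 0 0.03 0; 1 -0.005 0 0.3 0 0.04 0; 1 -0.006 0 0.34 0 0.05 0")

```text
time_s: 26.7
tcp_pos: [0.5103, 0.0308, 0.1687]
ee_rot: [[0.997, -0.001, 0.077], [-0.077, -0.0, 0.997], [-0.001, -1.0, -0.0]]
wrist_force: [1.0, -0.3, -1.6]
gripper_width: 0.226
```

```bash
python3 go.py .5133 .099 .17 -4.5
```

```text
inc [-0.0023 -0.0013  0.0682] [ 0.0005  0.0011 -0.0014] dist 0.068 t 26.7 tcp [0.5103 0.0308 0.1687] F [ 1.  -0.3 -1.6] g 0.226
```

Emit:
move_arm(increments="1 0 0 0.03 0 0 0; 1 -0.001 0 0.055 0 0 0; 1 -0.002 0 0.067 0 0 0; 1 -0.002 0 0.069 0 0 0; 1 -0.002 0 0.069 0 0 0; 1 -0.002 0 0.069 0 0 0")

```text
time_s: 27.3
tcp_pos: [0.5142, 0.0964, 0.1692]
ee_rot: [[0.997, -0.001, 0.079], [-0.079, -0.0, 0.997], [-0.001, -1.0, -0.001]]
wrist_force: [0.9, 0.1, -1.9]
gripper_width: 0.232
```

```bash
python3 go.py .5133 .099 .092 -4.5
```

```text
inc [-0.0011  0.0772  0.0026] [ 0.0005 -0.0008 -0.0008] dist 0.077 t 27.3 tcp [0.5142 0.0964 0.1692] F [ 0.9  0.1 -1.9] g 0.232
```

Emit:
move_arm(increments="1 -0.001 0.02 0.001 0 0 0; 1 -0.001 0.04 0.001 0 0 0; 1 -0.001 0.055 0.001 0 0 0; 1 -0.001 0.065 0.001 0 0 0; 1 -0.001 0.072 0.001 0 0 0; 1 -0.001 0.076 0.001 0 0 0; 1 -0.001 0.077 0.001 0 0 0; 1 -0.001 0.077 0.001 0 0 0")

```text
time_s: 28.1
tcp_pos: [0.5139, 0.0986, 0.0929]
ee_rot: [[0.997, 0.001, 0.078], [-0.078, 0.0, 0.997], [0.001, -1.0, 0.0]]
wrist_force: [0.1, -1.1, -1.3]
gripper_width: 0.227
```

```bash
python3 look.py 13; python3 go.py .5133 .099 .0877 -4.5
```

```text
inc [-0.0007  0.0054  0.0002] [-0.0006  0.0005  0.0011] dist 0.005 t 28.2 tcp [0.514  0.0987 0.0931] F [ 0.5  0.1 -1.5] g 0.229
```

View pics/look13.png

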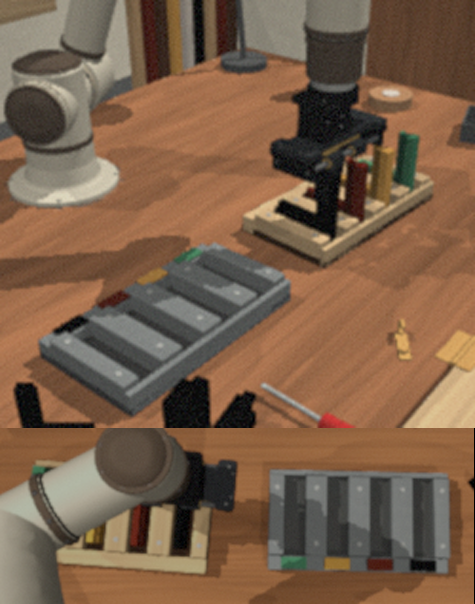

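Black is in bay 4 at (328,210). I lower, release and retreat upward.

Emit:
move_arm(increments="1 0 0.002 0 0 0 0; 1 0 0.004 0 0 0 0; 1 0 0.006 0 0 0 0; 1 0 0.006 0 0 0 0; 1 0 0.006 0 0 0 0")

```text
time_s: 28.7
tcp_pos: [0.5139, 0.0986, 0.0877]
ee_rot: [[0.997, 0.001, 0.077], [-0.077, -0.0, 0.997], [0.001, -1.0, 0.0]]
wrist_force: [-2.5, 0.7, 6.9]
gripper_width: 0.223
```

Emit:
move_arm(increments="0.5 0 0 0 0 0 0; 0.2 0 0 0 0 0 0; 0 0 0 0 0 0 0; -0.1 0 0 0 0 0 0; -0.1 0 0 0 0 0 0; -0.1 0 -0.01 0 0 0 0; -0.1 0 -0.04 0 0 0 0; -0.1 0 -0.08 0 0 0 0")

```text
time_s: 29.5
tcp_pos: [0.5124, 0.0979, 0.1664]
ee_rot: [[0.997, -0.004, 0.078], [-0.078, -0.002, 0.997], [-0.004, -1.0, -0.002]]
wrist_force: [0.8, 0.6, 1.2]
gripper_width: 0.544
```

Emit:
move_arm(increments="-0.1 0 -0.02 -0.05 0 0 0; -0.1 0 -0.02 -0.1 0 0 0; -0.1 0 -0.02 -0.15 0 0 0; -0.1 0 -0.02 -0.2 0 0 0; -0.1 0 -0.02 -0.25 0 0 0; -0.1 0 -0.02 -0.3 0 0 0; -0.1 0 -0.02 -0.3 0 0 0; -0.1 0 -0.02 -0.3 0 0 0")

```text
time_s: 30.3
tcp_pos: [0.4898, -0.2019, 0.187]
ee_rot: [[0.997, 0.0, 0.081], [-0.081, 0.0, 0.997], [0.0, -1.0, 0.0]]
wrist_force: [-0.1, 0.2, 0.1]
gripper_width: 0.548
```

```bash
python3 look.py 14; python3 go.py .5133 .099 .0877 -4.5;python3 - <<'E'
from meas import *
D={n:(lambda f:(f['p'],f['d']))(np.load(n+"14.npz")) for n in("top","scene")}
samples('new',D)
E
```

```text
inc [-0.0003  0.0992  0.3   ] [-0.0002  0.0007  0.0004] dist 0.316 t 30.4 tcp [ 0.4902 -0.2001  0.1869] F [0.5 0.1 0.5] g 0.551
top 1 cap 116 rackxy [ 49.1 113.4] ext [0.0354 0.0205] z 0.1313 0.128 world [0.5328 0.3222] foot n 122 yaw -0.36 y 0.1176 rect [20.3 35.5] 89.4
top 2 cap 111 rackxy [48.4 38.2] ext [0.0365 0.0196] z 0.1308 0.1281 world [0.5263 0.2472] foot n 128 yaw -0.02 y 0.043 rect [19.5 36.3] 89.0
top 3 cap 109 rackxy [ 48.1 -35.1] ext [0.0355 0.0202] z 0.1321 0.1284 world [0.5199 0.1735] foot n 125 yaw 0.17 y -0.0313 rect [35.4 20.1] 0.4
top 4 cap 106 rackxy [  48.5 -109.6] ext [0.0351 0.0204] z 0.1317 0.1283 world [0.5146 0.1002] foot n 127 yaw -0.42 y -0.1054 rect [20.2 35.3] 89.3
scene 1 cap 40 rackxy [ 48.5 109.6] ext [0.0361 0.023 ] z 0.1286 0.1268 world [0.5319 0.3182] foot n 11 yaw nan y nan rect [34.3 21.1] 14.0
scene 2 cap 43 rackxy [47.2 36.2] ext [0.0369 0.0243] z 0.129 0.1268 world [0.5248 0.2457] foot n 17 yaw -15.43 y 0.0379 rect [22.7 37.3] 82.0
scene 3 cap 48 rackxy [ 48.4 -39.3] ext [0.0371 0.0232] z 0.1285 0.1269 world [0.52   0.1707] foot n 16 yaw -0.23 y -0.0357 rect [37.1 23.1] 0.4
scene 4 cap 55 rackxy [  48.4 -114. ] ext [0.0394 0.0237] z 0.1286 0.1268 world [0.514  0.0957] foot n 55 yaw -0.28 y -0.1098 rect [21.6 40.9] 84.5
```

View pics/look14.png

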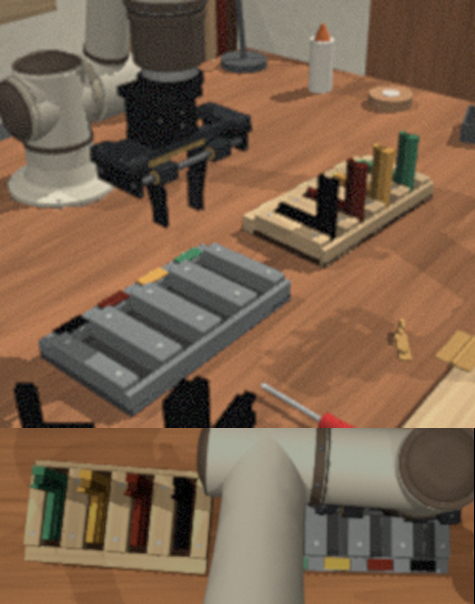

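All four samples stand in order in the new rack (green, gilt, mahogany, black). The tops read z 0.127–0.128 and every position is within about 2 mm of its bay's middle. The gripper touches nothing, so I hand in.

```bash
python3 -c "
from station import r
r.finish_job()"
```

```text
the job is handed in; nothing more can be done
```

I moved the four samples, one at a time, to the new plywood rack in the same left-to-right order: green, gilt, mahogany, black. The middle-sized black sample was the one standing in the old rack, with the black chip in front of it. I set each one down under force readings and handed the job in at about 30 s; no verdict is reported.

- **Positions:** in the last check, averaging both cameras, every sample was within about 2 mm of its bay's middle, both across and along.
- **Standing:** all are upright with the tall leg at the back and tops at z ≈ 0.127–0.128 m. That matches standing on the bay floor. The gripper was clear of everything.
- **Disagreement:** the two cameras differ by 2–5 mm in y. I checked this against the held green sample, and the average of the two matched the arm. The foot-direction fits from the scene camera were too noisy to use.

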